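# Hold a slide flush on the tilted window of a slide reader

### The job

Press the blue pedal on the slide dock down to its stop so that it feeds the slide carrier out on to the tray, and pick the carrier up by its orange fin. Tilt it to match the sloped window of the slide reader, set it face down inside the window's frame and press it flush and firmly until the sprung window plate is fully home, without forcing it or moving the things standing round about. Finish while still holding it pressed there: do not let go.

Things in the scene. Friction and masses are not known exactly. Their poses are not given: they have to be found in the camera images.
- slide_dock: fixed slide dock: grey base 216 x 76 mm, behind it a dust hood (clear sides, white roof 85 mm high), in front an open tray of two rails. Origin at the underside below the hood's mouth; x points into the hood (tray x -104 to 0, hood 0 to 105 mm), z up. Rails 34 mm up; side guides 43 mm apart, 38 mm high; end lip 37 mm high at x -100 mm.
- dock_pedal (a joint): angle of the blue pedal, rad: 0 up, 0.30 at its stop. Plate 76 x 50 mm on the roof, hinged at its rear (about dock y, at dock x 95, z 95 mm); press its free end down. Sprung: 4 N at the pad starts it, 8 N at the stop. Pressing it drives a pusher that moves the carrier 91 to 94 mm out; let up, the pusher goes back and the carrier stays on the tray.
- pedal_pad (a point): middle of the ribbed black pad (38 x 42 mm) on the pedal's upper face, 54 mm from the hinge; 115 mm above the bench when up, 16 mm lower at the stop. Its axes are the dock's while the pedal is up.
- slide_carrier: black frame 80 x 40 x 8 mm, glass slide in its underside, on its back an upright orange fin 34 mm long (x), 12 mm thick (y), 30 mm high, in the middle. Origin at the centre of the underside, x along its length, z up the fin. 60 to 130 g. Starts under the hood, x along the dock's x; fed out, the fin stands 50 mm in front of the mouth. Either end may lead.
- carrier_fin (a point): grip point in the fin: on the carrier's z axis, 30 mm above its underside (22 mm above the back of the frame, 8 mm under the fin's top).
- slide_reader: slide reader: white console 172 x 120 x 38 mm, fixed to the bench, with two ears (108 mm high) that carry a grey tilting head 112 x 72 mm. Origin at the centre of the underside; front (small dark display) towards -x, z up. The head turns about the y axis at x = 10 mm, z = 90 mm.
- reader_head (a joint): tilt of the head, rad: 0 level, positive with its far (+x) edge raised so that the window looks up and to the front. Clamped: it stays at the tilt found, between 0.25 and 0.58.
- window (a point): centre of the steel plate's upper face in the head (dark window, light-blue square); z is the face's outward normal, x up the slope, y level. The plate lies in a nest 88 (x) by 48 mm (y); the grey frame round it, 12 mm wide, stands 3 mm above the plate at rest, 9 mm with it home. The point moves with the plate.
- reader_plate (a joint): how far the sprung window plate is pushed in, m: 0 at rest, 0.006 at its stop (home). It slides straight along the window's normal; about 4 N starts it, 10 N brings it home.
- petri_1: petri dish, 59 mm across, 15 mm high, behind the instruments; bystander. Origin at its underside.
- timer: white bench timer, 62 x 66 x 20 mm, behind the instruments; bystander. Origin at its underside.
- marker_1: white marker pen with black cap, 138 mm, lying left of the reader; bystander. Origin at its underside.
- bottle_amber: reagent bottle with white cap, 62 mm across, 115 mm high, left behind the reader; bystander. Origin at its underside.
Not all that is in view belongs to the job. Several things have the shape of the slide_carrier; the one meant has the colours described above.

How it is judged:
By the outcome, as a careful person would: the job done as asked, in the order asked, and still so for the second after the job is handed in, while the arm keeps its last pose, push and grip.
It also fails if it takes over 58 s, if anything falls off the work surface, if the arm or the gripper's body presses on something with over 40 N, if the wrist force passes 120 N, or if a joint passes its speed limit or range.

### The arm

A 6-joint arm with a two-finger parallel gripper is mounted at the origin on a cart in front of the work surface, level with it; the furniture and walls round the work are solid. World frame = base frame: x ahead of the robot, y to its left, z up, the work surface at z = 0. Lengths are in mm, angles in rad, forces in N, time in s.
With the tool pointing down it reaches from about 275 to 875 mm from the base axis. Payload 12.5 kg.
Tool frame: the origin (TCP) lies midway between the tips of the shut fingers; the grasp point (between the pads) lies 19 mm behind it; z points along the fingers, y is the line along which they close (so a half turn about z gives the same grasp; the last joint's range is limited). The gripper opens to 85 mm and grips with 20 to 120 N. Pads are 22 mm wide; open, the fingers measure 114 mm over their backs; the gripper's body (76 mm by 85 mm) begins 54 mm behind the grasp point. The pads swing forward as they close: fully open they stand 13 mm farther back than shut.
Start: joints at [1.18, 0.351, 1.652, -0, 1.139, -0.085], TCP at [165.549, 524.479, 231.29] pointing down, gripper open.
Joint ranges: [-2.75, 2.75], [-0.79, 2.1], [0.01, 2.65], [-1.57, 4.71], [0.07, 3.14], [-2.87, 2.87]. Speed limits (rad/s): [2.22, 2.22, 2.79, 3.14, 3.14, 3.14].

### API

Orientations are given as [roll, pitch, yaw] about the fixed x, y, z axes, in that order (R = Rz(yaw) Ry(pitch) Rx(roll)).
In Python, from cell import manip, cams gives the robot as it stands. Calls block until the motion is done:
- manip.move_ptp(position, orientation): joint-space move of the TCP to a pose.
- manip.servo_line(position, ori=None, feed=150, force_limit=None): straight line of the TCP; ori=None keeps the orientation; feed is the mean speed in mm/s. With force_limit (N) it stops when the force on the tool has changed by that much, and returns True; else False.
- manip.goto_joints(angles): joint-space move.
- manip.gripper_to(opening, grasp_force=None): opening from 0.0 (shut) to 1.0 (fully open); grasp_force is the grip in N (None keeps the last); returns when the fingers have stopped.
- manip.sleep(seconds).
- manip.inverse_kinematics(position, orientation): joint angles nearest the present ones, or None.
- manip.get_obs(): the state.
- cams.snapshot(name): name is "side" or "top"; returns (picture, depth): 400x640x3 uint8, blue, green, red; 400x640 float32, mm along the optical axis (not along the pixel's ray), 0 where there is no reading.
- cams.camera_model(name): a dict with "mtx" (3x3 intrinsics, pixels), "k1" (the pictures are not rectified: a ray, as slopes to the right and down, at radius r is drawn at 1 + k1 r^2 times it, then the intrinsics apply), "cam_to_world" (4x4, takes a point from camera to world coordinates). Camera axes: x right, y down, z forward; pixel columns grow to the right and rows downward; lengths in mm; the calibration is good to about 2 mm. A picture is of the moment at which its call begins. camera_model takes no time and is no camera call.
A pose or a line that the arm cannot do raises manip.PlanningError and nothing moves.
- manip.finish_job(): hands the job in; it is judged then, once.
The state is a dict: "time_s": time; "q": joint angles; "dq": joint speeds; "joint_efforts": joint torques, N m; "ee_pos": TCP position; "tool_rot": TCP orientation; "wrist_force": force on the tool from outside, world axes, zero at the start; "ft_torque": the same for the moment, N m; "width": opening from 0.0 (shut) to 1.0 (fully open); "finger_force": force on a finger pad.
Only numpy, scipy, OpenCV 4.12 (cv2) and the standard library are available. Lean on these libraries where they do the work, as an engineer would, in place of code of your own. Each camera call takes 0.05 s, during which the arm holds its last target. There are 200 camera calls.

## Working session

There is one attempt and no reset: what is moved stays moved. The work goes in short steps, each a Python script; the robot and the scene stay as the last script left them, time stands still between calls to the robot, and variables do not carry over. Pictures are saved under pics/ and viewed, at most 10 in all, crops included, and the job is handed in when it is done.

```bash
mkdir -p pics; ls
cat > h.py <<'E'
import numpy as np, cv2
from cell import manip, cams
from scipy.spatial.transform import Rotation as R
def cloud(name):
    im,d=cams.snapshot(name); m=cams.camera_model(name); return im,d,pts(d,m)
def pts(d,m):
    K=np.array(m["mtx"]); 
    v,u=np.mgrid[0:d.shape[0],0:d.shape[1]].astype(np.float32)
    dist=np.array([m["k1"],0,0,0,0],float)
    n=cv2.undistortPoints(np.stack([u.ravel(),v.ravel()],1)[:,None].astype(np.float64),K,dist)[:,0]
    P=np.c_[n*d.ravel()[:,None],d.ravel()]
    T=np.array(m["cam_to_world"])
    return (P@T[:3,:3].T+T[:3,3]).reshape(d.shape+(3,))
E
python3 - <<'E'
from h import *
for n in ("side","top"):
    im,d,P=cloud(n); cv2.imwrite(f"pics/{n}0.png",im); np.savez(f"{n}0.npz",im=im,d=d,P=P)
    m=cams.camera_model(n); print(n,m)
print(manip.get_obs())
E
```

```text
pics
side {'mtx': array([[423.16730097,   0.        , 312.23641267],
       [  0.        , 423.16730097, 195.4702428 ],
       [  0.        ,   0.        ,   1.        ]]), 'k1': -0.05957980272601117, 'cam_to_world': array([[ 9.18779412e-01, -2.44976809e-01,  3.09565430e-01,
         2.98317390e+02],
       [-3.94076170e-01, -6.15663336e-01,  6.82394775e-01,
        -2.64051671e+02],
       [ 2.34171907e-02, -7.48962629e-01, -6.62198320e-01,
         6.37627874e+02],
       [ 0.00000000e+00,  0.00000000e+00,  0.00000000e+00,
         1.00000000e+00]])}
top {'mtx': array([[455.67642508,   0.        , 315.43354285],
       [  0.        , 455.67642508, 207.00013882],
       [  0.        ,   0.        ,   1.        ]]), 'k1': -0.08601992966428328, 'cam_to_world': array([[ 2.75288859e-02, -9.96170192e-01,  8.29886057e-02,
         4.83520269e+02],
       [-9.99328424e-01, -2.94343356e-02, -2.18247986e-02,
         3.43182455e+02],
       [ 2.41839283e-02, -8.23320602e-02, -9.96311482e-01,
         1.13767385e+03],
       [ 0.00000000e+00,  0.00000000e+00,  0.00000000e+00,
         1.00000000e+00]])}
{'time_s': 0.1, 'q': array([ 1.18040036e+00,  3.51169074e-01,  1.65233371e+00, -3.70190005e-05,
        1.13913529e+00, -8.46165042e-02]), 'dq': array([ 0.00064304, -0.00141109, -0.00062402, -0.00120052,  0.00018358,
       -0.00065789]), 'joint_efforts': array([ 1.35445935e-04, -5.06826532e+01, -2.91877770e+01, -1.16550555e-04,
        2.61065637e-03, -2.69979955e-05]), 'ee_pos': array([165.45016881, 524.21525245, 230.82957026]), 'tool_rot': array([-3.14054814e+00, -5.48669149e-05,  2.83582867e+00]), 'wrist_force': array([ 0.47642878, -0.81180806,  0.58871307]), 'ft_torque': array([-0.0127153 , -0.08948878, -0.03547489]), 'finger_force': 0.0, 'width': 0.9962866150768016}
```

View pics/side0.png

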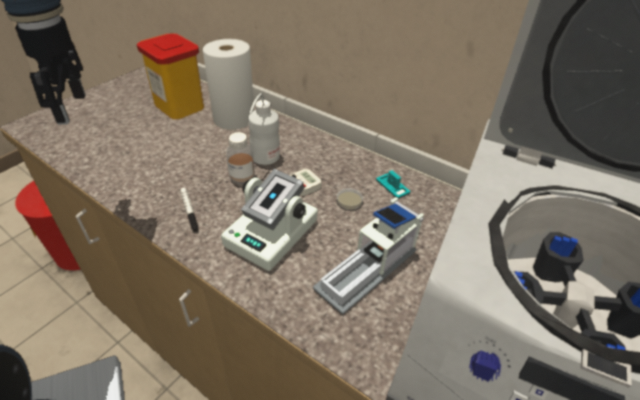

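View pics/top0.png

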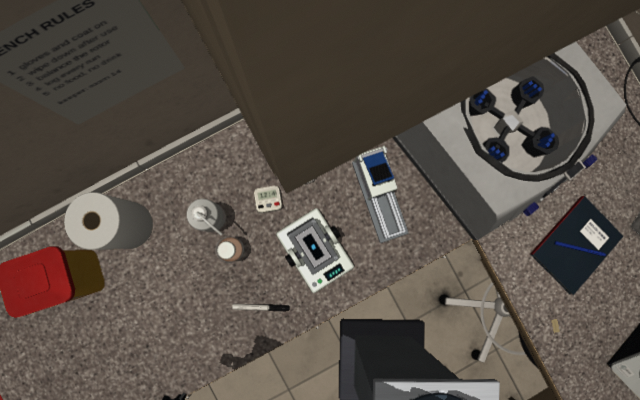

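The side view shows the dock at (370,260) with its blue pedal at (395,215). The reader is at (270,215), with its window at (274,195). A teal carrier-shaped decoy lies at (393,184). In the top view the dock is at (380,195), the pedal at (378,168) and the reader window at (313,246). A cupboard overhangs the top of that view.

Candidates for the carrier are the teal thing at side (393,184), which is the wrong colour, and the black one with an orange fin under the hood at about side (378,250). I choose the hood one and will check it in a crop.

Run:
```python
from h import *
s=np.load("side0.npz");t=np.load("top0.npz")
a=cv2.resize(s["im"][160:320,210:440],None,fx=3.4,fy=3.4,interpolation=cv2.INTER_CUBIC)[:,:780]
cv2.imwrite("pics/c_side.png",a)
b=cv2.resize(t["im"][130:310,260:420],None,fx=3.3,fy=3.3,interpolation=cv2.INTER_CUBIC)
cv2.imwrite("pics/c_top.png",b)
P=t["P"]
for (u,v) in [(378,168),(380,215),(313,246),(376,152),(388,232),(268,200),(300,100),(285,185),(350,150),(430,170),(318,222),(305,270)]:
    print("top",u,v,P[v,u].round())
P=s["P"]
for (u,v) in [(393,214),(345,285),(274,195),(393,184),(470,180),(440,260),(410,300)]: print("side",u,v,P[v,u].round())
```

```text
top 378 168 [663. 180. 112.]
top 380 215 [561. 161.  33.]
top 313 246 [481. 323.  98.]
top 376 152 [703. 183.  98.]
top 388 232 [520. 141.  34.]
top 268 200 [591. 436.  17.]
top 300 100 [539. 347. 968.]
top 285 185 [531. 360. 773.]
top 350 150 [561. 308. 775.]
top 430 170 [666.  53.  91.]
top 318 222 [539. 312.  37.]
top 305 270 [423. 340.  38.]
side 393 214 [658. 176. 114.]
side 345 285 [549. 133.  13.]
side 274 195 [483. 322.  97.]
side 393 184 [781. 348.  13.]
side 470 180 [715.  86. 245.]
side 440 260 [580. -25. 244.]
side 410 300 [647.  66.   1.]
```

View pics/c_side.png

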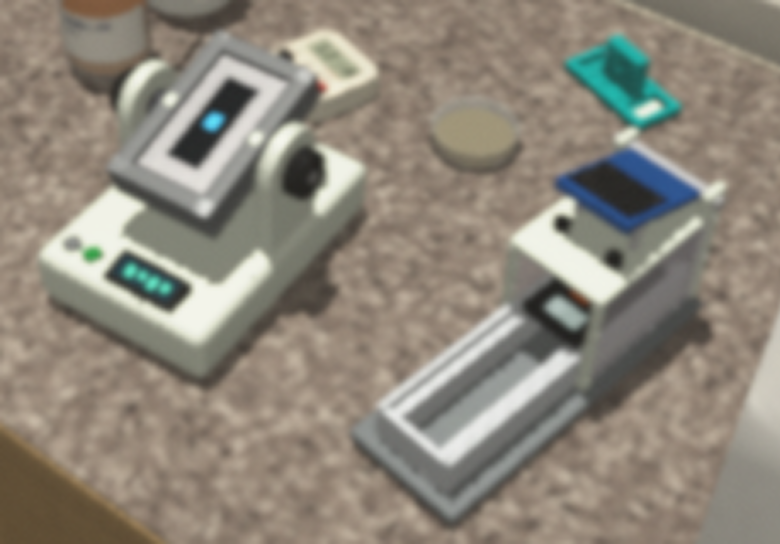

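View pics/c_top.png

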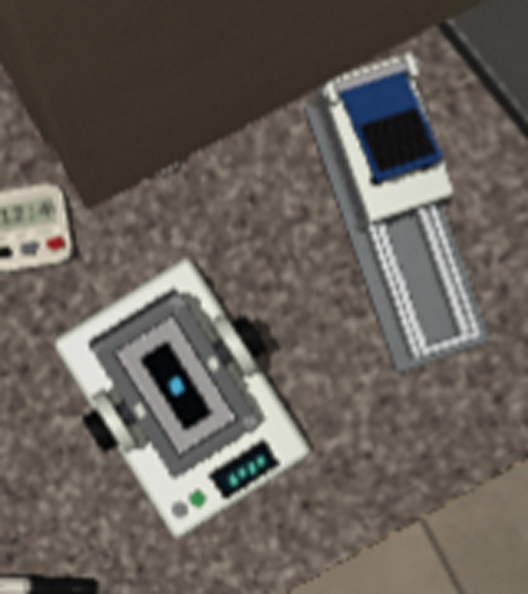

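The crops confirm it: a black frame with an orange fin sits in the hood mouth at side-crop (565,305), and the teal one is the decoy. The reader head tilts toward its display. Next I measure poses from the point clouds.

```bash
cat > meas.py <<'E'
from h import *
def rect(P,mask):
    q=P[mask]; c,(w,h),a=cv2.minAreaRect(q[:,:2].astype(np.float32))
    return np.round(c,1),np.round((w,h),1),round(a,1),len(q),np.round(np.median(q[:,2]),1)
def win(P,im,r=45,c0=(482,322)):
    """steel plate and frame: plane by SVD"""
    hsv=cv2.cvtColor(im,cv2.COLOR_BGR2HSV)
    near=(np.hypot(P[...,0]-c0[0],P[...,1]-c0[1])<75)&(P[...,2]>58)&(P[...,2]<135)
    return near,hsv
if __name__=="__main__":
    for n in("side","top"):
        z=np.load(n+"0.npz");im,P=z["im"],z["P"];hsv=cv2.cvtColor(im,cv2.COLOR_BGR2HSV);H,S,V=cv2.split(hsv)
        x,y,Z=P[...,0],P[...,1],P[...,2]
        dock=(x>480)&(x<760)&(y>80)&(y<240)
        blue=dock&(H>100)&(H<130)&(S>120)&(Z>80)
        print(n,"blue",rect(P,blue))
        pad=dock&(V<60)&(Z>100)&(Z<130); pad=cv2.morphologyEx(pad.astype(np.uint8),cv2.MORPH_OPEN,np.ones((2,2)))>0
        print(n,"pad",rect(P,pad),P[pad].mean(0).round(1))
        print(n,"ped",rect(P,blue|pad))
        tr=dock&(x<620)&(Z>26)&(Z<42)&(V>120); print(n,"tray",rect(P,tr))
        base=dock&(Z>6); print(n,"dockall",rect(P,base))
        con=(np.hypot(x-482,y-322)<130)&(Z>30)&(Z<44); print(n,"console",rect(P,con))
        near=(np.hypot(x-482,y-322)<28)&(Z>60)&(Z<130)
        q=P[near]; c=q.mean(0)
        for _ in range(4):
            nn=np.linalg.svd(q-c,full_matrices=False)[2][2]; nn*=np.sign(nn[2]); r=(q-c)@nn; q=q[abs(r)<max(2*r.std(),.8)]; c=q.mean(0)
        print(n,"window",c.round(1),"n",nn.round(3),"tilt",np.arccos(nn[2]).round(3),"az",np.degrees(np.arctan2(nn[1],nn[0])).round(1),"res",r.std().round(2),len(q))
        lb=(np.hypot(x-482,y-322)<30)&(Z>60)&(H>85)&(H<110)&(S>100)&(V>130)
        print(n,"lightblue",P[lb].mean(0).round(1),lb.sum())
        big=(np.hypot(x-482,y-322)<75)
        dd=(P-c)@nn; fr=big&(dd>1.3)&(dd<6)&(abs(hsv[...,1].astype(int))<60)&(Z>55)
        ex=np.cross(np.cross(nn,[0,0,1]),nn);ex/=-np.linalg.norm(ex) ; ey=np.cross(nn,ex); 
        if ex[2]<0: ex,ey=-ex,-ey
        uv=np.stack([(P-c)@ex,(P-c)@ey],-1)
        q=uv[fr&(abs(uv[...,0])<65)&(abs(uv[...,1])<45)].astype(np.float32); print(n,"frame in window axes",cv2.minAreaRect(q),"off",dd[fr].mean().round(2),len(q))
        print(n,"min/max",np.percentile(q,[1,99],axis=0).round(1).tolist(),"ex",ex.round(3))
E
python3 meas.py
```

```text
side blue (array([663.6, 177. ]), array([67.3, 48. ]), 21.3, 283, np.float64(106.5))
side pad (array([653.2, 171.4]), array([31.3, 36.1]), 22.2, 174, np.float64(115.3)) [653.  170.3 115.1]
side ped (array([663.6, 177. ]), array([67.3, 48. ]), 21.3, 450, np.float64(113.2))
side tray (array([570.6, 144.6]), array([123.2,  58.7]), 22.6, 837, np.float64(34.0))
side dockall (array([634.1, 121. ]), array([241.6, 159.8]), 20.3, 5797, np.float64(37.2))
side console (array([471.4, 314.8]), array([172.2, 120.8]), 33.6, 2110, np.float64(36.9))
side window [481.1 322.3  96.1] n [-0.225 -0.143  0.964] tilt 0.27 az -147.5 res 0.9 467
side lightblue [480.1 323.   95.9] 27
side frame in window axes ((-1.0094871520996094, 0.5858001708984375), (112.47101593017578, 89.30535888671875), 1.3374940156936646) off 2.94 831
side min/max [[-56.6, -36.2], [54.2, 44.3]] ex [0.813 0.517 0.267]
top blue (array([663.1, 179.8]), array([68.8, 48.7]), 21.0, 347, np.float64(106.4))
top pad (array([651.3, 173.4]), array([35.2, 42.3]), 19.6, 271, np.float64(115.8)) [651.  173.5 115.9]
top ped (array([663.1, 179.8]), array([68.8, 48.7]), 21.0, 574, np.float64(112.1))
top tray (array([561.9, 141.3]), array([101.5,  53.3]), 21.3, 464, np.float64(35.4))
top dockall (array([627.3, 160.8]), array([156.5, 264. ]), 88.0, 11163, np.float64(773.3))
top console (array([472.2, 317.7]), array([172.5, 120.5]), 33.8, 1564, np.float64(37.9))
top window [482.4 322.4  97.6] n [-0.223 -0.149  0.963] tilt 0.271 az -146.2 res 1.64 426
top lightblue [479.8 323.5  97.5] 14
top frame in window axes ((-0.4788093566894531, -0.09020233154296875), (112.16373443603516, 89.15647888183594), 0.005249255336821079) off 3.05 634
top min/max [[-55.7, -38.1], [55.1, 37.4]] ex [0.801 0.536 0.268]
```

```bash
cat >> h.py <<'E'
YD=np.radians(21.1); dx=np.array([np.cos(YD),np.sin(YD),0]); dy=np.array([-np.sin(YD),np.cos(YD),0])
PAD=np.array([652,172.4,115.3]); FIN=PAD-92*dx; FIN[2]=64
WY,WT=np.radians(33.7),0.272
WIN=np.array([481,322.2,96.7])
WR=R.from_euler("z",WY)*R.from_euler("y",-WT); wn=WR.as_matrix()[:,2]
def down(yaw): return [np.pi,0,yaw]
def winori(flip=False):
    r=WR*R.from_euler("x",np.pi)
    if flip: r=r*R.from_euler("z",np.pi)
    return r.as_euler("xyz").tolist()
def st(tag=""):
    o=manip.get_obs(); print(tag,"t",round(o["time_s"],2),"pos",o["ee_pos"].round(1),"F",o["wrist_force"].round(1),"T",o["ft_torque"].round(2),"w",round(o["width"],3),"ff",round(o["finger_force"],1)); return o
E
python3 - <<'E'
from h import *
print(FIN,wn)
for f in (0,1):
    for nm,p,o in [("pad",PAD+[0,0,30],down(YD+f*np.pi)),("fin",FIN-[0,0,18],down(YD+f*np.pi)),("win",WIN+wn*(30-19),winori(f)),("winhi",WIN+wn*120,winori(f))]:
        print(f,nm,np.round(manip.inverse_kinematics(list(p),o),2) if manip.inverse_kinematics(list(p),o) is not None else None)
t=np.load("top0.npz")["P"]; x,y,z=t[...,0],t[...,1],t[...,2]
m=(z>80)&(z<400)&(y<110)&(y>0)&(x>480)&(x<800)
for a in range(480,800,40):
    k=m&(x>=a)&(x<a+40)
    if k.any(): print(a,y[k].max().round(),z[k].max().round())
E
```

```text
[566.1682748  139.28029365  64.        ] [-0.2235115  -0.14906364  0.96323551]
0 pad [ 0.19  0.66  1.37 -0.    1.11  1.39]
0 fin [ 0.16  0.65  1.69 -0.    0.8   1.36]
0 win [0.5  0.46 1.88 0.05 0.53 1.44]
0 winhi [0.49 0.25 1.87 0.04 0.75 1.45]
1 pad [ 0.19  0.66  1.37  0.    1.11 -1.75]
1 fin [ 0.16  0.65  1.69  0.    0.8  -1.78]
1 win [ 0.5   0.46  1.88  0.05  0.53 -1.7 ]
1 winhi [ 0.49  0.25  1.87  0.04  0.75 -1.69]
560 0.0 236.0
600 33.0 252.0
640 66.0 252.0
680 99.0 257.0
720 110.0 256.0
760 66.0 254.0
```

Run:
```python
from h import *
manip.gripper_to(0.0)
manip.move_ptp([450,200,320],down(YD))
manip.move_ptp(list(PAD+[0,0,25]),down(YD)); st("above")
p=PAD.copy(); p[2]=112
c=manip.servo_line(list(PAD+[0,0,4]),feed=60); st()
c=manip.servo_line(list(PAD-[0,0,20]),feed=15,force_limit=13); o=st(f"pressed {c}")
manip.sleep(0.4); st("hold")
im,d=cams.snapshot("side"); cv2.imwrite("pics/press.png",cv2.resize(im[160:320,270:450],None,fx=3,fy=3))
```

```text
above t 3.54 pos [651.9 173.1 141.5] F [-0.4 -0.  -0.1] T [-0.01 -0.01  0.05] w 0.001 ff 0.0
 t 4.04 pos [651.9 172.4 119.1] F [0.8 0.3 0. ] T [-0.04  0.08 -0.01] w 0.001 ff 0.0
pressed True t 5.04 pos [651.8 172.2 105.3] F [-0.8 -0.7  5.8] T [-0.04  0.28 -0.04] w 0.0 ff 2.7
hold t 5.44 pos [651.8 172.2 105.7] F [-0.8 -0.3  4.6] T [-0.13  0.31  0.03] w -0.002 ff 2.7
```

View pics/press.png

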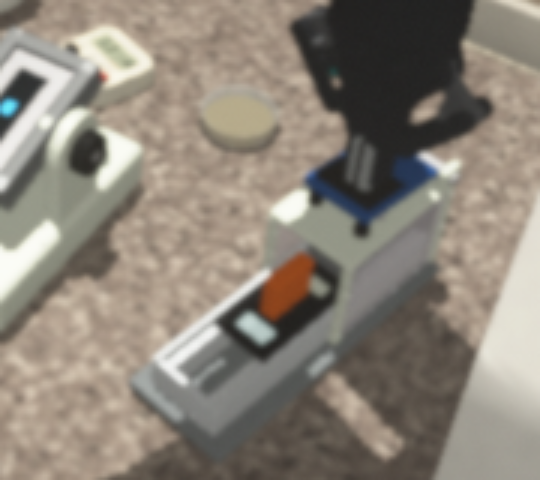

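The picture shows the pedal only partly down, with the fin at crop (288,287), part-way out. I press on to the stop.

Run:
```python
from h import *
for k in range(4):
    c=manip.servo_line([652,172.4,95],feed=12,force_limit=16); o=st(f"pressed {c}")
    manip.sleep(.2); o=st("hold")
    if o["wrist_force"][2]>11 or not c: break
manip.sleep(.3)
manip.servo_line([652,172.4,122],feed=60)
manip.servo_line([652,172.4,190],feed=150)
manip.gripper_to(0.5)
manip.move_ptp([480,70,260],down(YD)); st()
for n in("side","top"):
    im,d,P=cloud(n); np.savez(f"{n}1.npz",im=im,d=d,P=P)
    H,S,V=cv2.split(cv2.cvtColor(im,cv2.COLOR_BGR2HSV)); x,y,z=np.moveaxis(P,-1,0)
    near=(abs(x-566)<70)&(abs(y-139)<60)
    m=near&(H<18)&(S>130)&(z>38)&(z<90); q=P[m]
    top=q[q[:,2]>66]; print(n,m.sum(),q.mean(0).round(1),"top",len(top),top.mean(0).round(1) if len(top) else 0, cv2.minAreaRect(q[:,:2].astype(np.float32)), np.percentile(q[:,2],[2,98]).round(1))
    k=near&(V<60)&(z>34)&(z<48); 
    if k.sum()>5: print("black",k.sum(),cv2.minAreaRect(P[k][:,:2].astype(np.float32)))
im=np.load("side1.npz")["im"]; cv2.imwrite("pics/fed.png",cv2.resize(im[160:320,270:450],None,fx=3,fy=3))
```

```text
pressed True t 6.12 pos [651.1 171.9  99.1] F [-4.  -1.   8.4] T [-0.15  0.57 -0.04] w -0.001 ff 4.1
hold t 6.33 pos [651.2 172.   99.1] F [-2.9 -0.6  9. ] T [-0.13  0.52  0.02] w 0.004 ff 4.2
pressed True t 6.55 pos [651.2 172.   99.2] F [-2.8 -1.   8.2] T [-0.16  0.64  0.01] w 0.0 ff 4.2
hold t 6.75 pos [651.2 172.   99. ] F [-3.2 -1.   8.4] T [-0.11  0.55  0.01] w -0.002 ff 4.4
pressed True t 6.97 pos [651.2 172.   99.1] F [-4.  -1.8  9.5] T [-0.16  0.58  0.03] w -0.002 ff 4.3
hold t 7.17 pos [651.2 172.   99. ] F [-2.3 -0.3  9.1] T [-0.17  0.59  0.03] w -0.0 ff 4.5
pressed True t 7.4 pos [651.2 172.   99.1] F [-3.2 -1.3  8.6] T [-0.19  0.64  0.01] w -0.0 ff 4.3
hold t 7.6 pos [651.2 172.   99.1] F [-3.8 -0.3  8.4] T [-0.15  0.62 -0.01] w -0.001 ff 4.5
 t 10.39 pos [480.9  70.3 260. ] F [ 0.2 -0.1  0.7] T [ 0.02 -0.01 -0.01] w 0.496 ff 0.0
side 260 [560.4 135.4  60.9] top 120 [563.  137.3  70.3] ((569.8071899414062, 146.37289428710938), (52.78731918334961, 23.768434524536133), 19.847936630249023) [41.1 72.4]
black 212 ((562.6774291992188, 138.71218872070312), (78.86785888671875, 35.788429260253906), 20.41143226623535)
top 110 [563.1 141.2  64.9] top 74 [562.6 140.4  72. ] ((564.5186157226562, 137.55409240722656), (34.52281951904297, 20.452037811279297), 18.701778411865234) [41.6 75.6]
black 225 ((568.7484130859375, 142.37400817871094), (92.20993041992188, 45.072689056396484), 14.385013580322266)
```

View pics/fed.png

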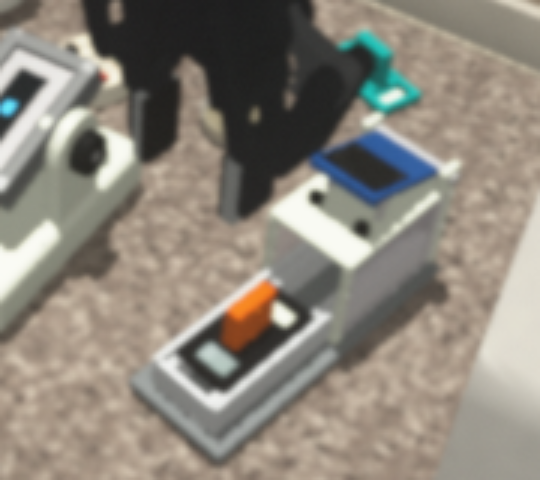

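The pedal reached its stop (z 99) and sprang back. The carrier lies fully out on the tray, with its fin at crop (250,315). Now I grasp it.

Run:
```python
from h import *
F=np.array([563.8,138.9,46.])
manip.move_ptp(list(F+[0,0,70]),down(YD))
print(manip.servo_line(list(F),feed=60,force_limit=12)); st("down")
manip.gripper_to(0.0,50); st("grip")
print(manip.servo_line(list(F+[0,0,8]),feed=30)); st("lift8")
print(manip.servo_line(list(F+[0,0,150]),feed=120)); o=st("lift")
for n in("side","top"):
    im,d,P=cloud(n); np.savez(f"{n}2.npz",im=im,d=d,P=P)
im=np.load("side2.npz")["im"]; cv2.imwrite("pics/grip.png",cv2.resize(im[90:250,240:420],None,fx=3,fy=3))
```

```text
False
down t 12.56 pos [564.1 139.   46.4] F [ 0.4 -1.  -1.1] T [-0.01  0.02  0.03] w 0.498 ff 0.0
grip t 12.94 pos [563.4 140.3  46.5] F [-4.5 10.1  4.4] T [ 1.78  0.73 -0.19] w 0.128 ff 50.5
False
lift8 t 13.36 pos [563.9 138.8  54.1] F [ 0.3  0.3 -1.8] T [-0.   -0.01 -0.01] w 0.13 ff 49.6
False
lift t 14.69 pos [563.4 138.8 195.2] F [-0.  -1.  -1.8] T [-0.01 -0.02  0.04] w 0.127 ff 49.6
```

View pics/grip.png

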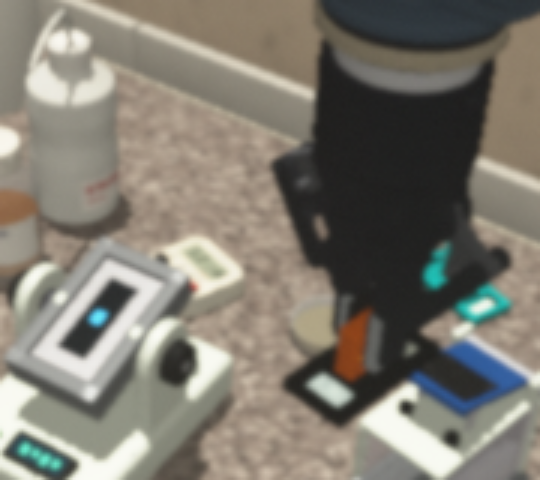

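The carrier is held level by the fin, at crop (355,345), with its front edge at (340,420). I check its offset in the grip, then take it to the window.

Run:
```python
from h import *
tcp=np.array([563.4,138.8,195.2])
for n in("side","top"):
    z=np.load(n+"2.npz");P=z["P"]; r=P-tcp; a=r@dx;b=r@dy;h=r[...,2]
    m=(a>-60)&(a<60)&(abs(b)<35)&(h>-18)&(h<0.5)
    print(n,m.sum()); 
    if m.sum()<10: continue
    print(" a",np.percentile(a[m],[0,1,3,50,97,99,100]).round(1),"b",np.percentile(b[m],[0,1,3,97,99,100]).round(1))
    for lo in range(-44,44,8):
        k=m&(a>=lo)&(a<lo+8)&(h>-8)
        if k.sum()>3: print("  ",lo,k.sum(),"h",np.median(h[k]).round(1),"b",b[k].min().round(1),b[k].max().round(1))
```

```text
side 705
 a [-41.2 -40.1 -39.7 -17.6  36.   38.2  39.9] b [-22.2 -21.7 -21.4  16.9  18.2  19.3]
   -44 74 h -5.4 b -21.6 17.5
   -36 52 h -5.0 b -21.3 17.8
   -28 47 h -5.0 b -21.2 18.7
   -20 109 h -5.0 b -21.9 19.0
   -12 62 h -5.0 b -21.5 19.3
   -4 36 h -5.3 b -21.3 18.2
   4 22 h -5.0 b -21.6 -12.8
   12 21 h -5.1 b -21.7 -12.8
   20 22 h -5.1 b -22.1 -14.4
   28 29 h -5.7 b -22.2 -4.9
   36 18 h -5.3 b -21.3 -2.3
top 92
 a [-37.9 -37.3 -35.4  21.   37.4  38.2  38.3] b [ 8.3  9.1  9.8 19.9 20.1 20.7]
   -36 9 h -3.7 b 16.0 19.5
   -28 9 h -3.5 b 14.8 19.8
   -20 9 h -4.1 b 15.4 19.7
   12 10 h -3.9 b 14.0 20.0
   20 16 h -3.9 b 12.1 20.7
   28 20 h -4.9 b 9.2 20.0
   36 8 h -4.0 b 8.3 19.3
```

```bash
cat >> h.py <<'E'
def at(gap,off=(0,0)):
    M=WR.as_matrix(); return list(WIN+M[:,0]*off[0]+M[:,1]*off[1]+wn*(12.3+gap))
def rel():
    o=manip.get_obs(); M=WR.as_matrix(); p=M.T@(o["ee_pos"]-WIN); p[2]-=12.3
    f=M.T@o["wrist_force"]; t=M.T@o["ft_torque"]
    print("t",round(o["time_s"],2),"gap/off",p.round(2),"F",f.round(1),"T",t.round(2),"ff",round(o["finger_force"],1)); return p,f,t
E
python3 - <<'E'
from h import *
manip.move_ptp(at(90),winori()); rel()
print(manip.servo_line(at(14),feed=80,force_limit=12)); manip.sleep(.3);rel()
for n in("side","top"):
    im,d,P=cloud(n); np.savez(f"{n}3.npz",im=im,d=d,P=P)
    M=WR.as_matrix(); u=(P-WIN)@M
    m=(abs(u[...,0])<50)&(abs(u[...,1])<28)&(u[...,2]>12)&(u[...,2]<26)
    print(n,m.sum(),np.percentile(u[m][:,0],[1,99]).round(1),np.percentile(u[m][:,1],[1,99]).round(1))
    f=(abs(u[...,0])<60)&(abs(u[...,1])<42)&(u[...,2]>0)&(u[...,2]<6)
    print("  frame",np.percentile(u[f][:,0],[1,99]).round(1),np.percentile(u[f][:,1],[1,99]).round(1))
    sl=m&(u[...,2]>18)
    A=np.c_[u[sl][:,:2],np.ones(sl.sum())]; s=np.linalg.lstsq(A,u[sl][:,2],rcond=None)[0]; print("  plane",s.round(3))
im=np.load("side3.npz")["im"]; cv2.imwrite("pics/above.png",cv2.resize(im[120:280,200:380],None,fx=3,fy=3))
E
```

```text
t 15.6 gap/off [ 0.47 -0.74 90.04] F [-0.4 -0.3 -1.4] T [ 0.    0.14 -0.01] ff 49.6
False
t 17.0 gap/off [ 0.11  0.   14.22] F [ 0.4  0.6 -0.5] T [-0.05  0.2   0.04] ff 49.6
side 486 [-40.4  37.8] [-22.2  17.1]
  frame [-56.5  53.5] [-36.1  35.4]
  plane [-3.0000e-03  8.0000e-03  2.0908e+01]
top 249 [ 6.4 41.4] [-20.6  18.7]
  frame [-9. 57.] [-34.7  37.9]
  plane [-0.024  0.    22.396]
```

View pics/above.png

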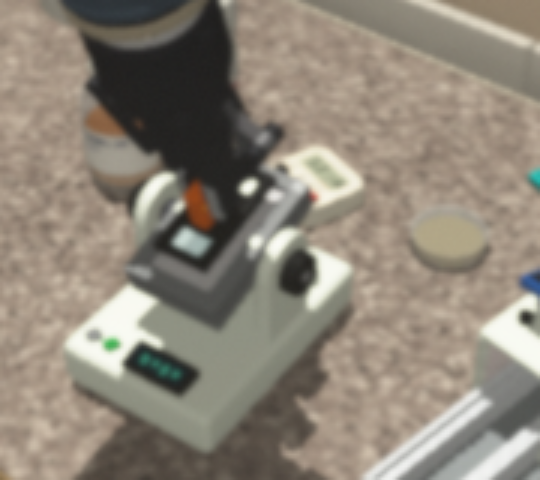

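The carrier is parallel over the nest. Both cameras put it about 2 mm to −y of the frame centre, so I shift by +2 and lower it.

Run:
```python
from h import *
O=(0,2.1)
manip.servo_line(at(14,O),feed=30)
print(manip.servo_line(at(5,O),feed=20,force_limit=12)); manip.sleep(.15); rel()
for g in np.arange(4,-8.1,-1):
    manip.servo_line(at(g,O),feed=15); manip.sleep(.12); p,f,t=rel()
    if f[2]>14 or np.hypot(*f[:2])>10: break
```

```text
False
t 18.1 gap/off [0.07 2.11 5.09] F [-0.1  0.5 -0.9] T [-0.03  0.17 -0.06] ff 49.6
t 18.47 gap/off [-0.    2.12  4.01] F [-0.1  0.7 -1.3] T [0.04 0.16 0.04] ff 49.6
t 18.83 gap/off [-0.02  2.11  2.97] F [-0.4  0.5 -1.8] T [-0.02  0.19  0.01] ff 49.6
t 19.2 gap/off [-0.02  2.1   1.98] F [ 0.1 -0.6 -1.9] T [0.02 0.17 0.03] ff 49.6
t 19.57 gap/off [-0.01  2.11  0.97] F [ 0.4 -0.  -1.2] T [ 0.01  0.13 -0.03] ff 49.6
t 19.93 gap/off [0.15 2.1  0.15] F [-0.8  0.1  3.2] T [ 0.02  0.36 -0.03] ff 50.2
t 20.3 gap/off [ 0.11  2.13 -0.93] F [-0.   0.6  3.4] T [0.02 0.29 0.02] ff 50.3
t 20.67 gap/off [ 0.12  2.11 -1.94] F [-0.1  0.9  4. ] T [0.01 0.29 0.04] ff 50.5
t 21.03 gap/off [ 0.12  2.1  -2.91] F [0.4 0.5 5.2] T [ 0.02  0.32 -0.01] ff 50.6
t 21.4 gap/off [ 0.1   2.13 -3.88] F [-0.2  1.9  6.3] T [0.02 0.34 0.04] ff 50.8
t 21.77 gap/off [ 0.13  2.13 -4.8 ] F [-0.6  0.6  7.3] T [ 0.    0.48 -0.02] ff 50.9
t 22.13 gap/off [ 0.15  2.13 -5.6 ] F [-2.   1.  11.5] T [ 0.06  0.58 -0.03] ff 51.4
t 22.5 gap/off [ 0.2   2.26 -5.8 ] F [-5.6  1.6 25.6] T [ 0.21  1.32 -0.04] ff 53.7
```

The plate started at about 4 N and hit its stop after about 5.8 mm. I ease the press slightly and check that it sits flush.

Run:
```python
from h import *
manip.servo_line(at(-6.6,(0.2,2.1)),feed=10); manip.sleep(.5); rel()
M=WR.as_matrix()
for n in("side","top"):
    im,d,P=cloud(n); u=(P-WIN)@M
    if n=="side": cv2.imwrite("pics/home.png",cv2.resize(im[140:260,210:340],None,fx=4.5,fy=4.5))
    V=im.max(2)
    def pl(m):
        A=np.c_[u[m][:,:2],np.ones(m.sum())]; y=u[m][:,2]; 
        s=np.linalg.lstsq(A,y,rcond=None)[0]; k=abs(A@s-y)<1; s=np.linalg.lstsq(A[k],y[k],rcond=None)[0]; return s.round(3),k.sum()
    x,y,z=np.moveaxis(u,-1,0)
    c=(abs(x)<38)&(abs(y-2)<17)&(z>-2)&(z<5); print(n,"carrier",pl(c) if c.sum()>9 else c.sum())
    f=(((abs(x)>47)&(abs(x)<55))|((abs(y-1)>27)&(abs(y-1)<34)))&(abs(x)<55)&(abs(y-1)<34)&(abs(z-2.5)<3); print("  frame",pl(f))
    blk=c&(V<80); print("  black x,y",np.percentile(x[blk],[1,99]).round(1),np.percentile(y[blk],[1,99]).round(1))
st()
```

```text
t 23.25 gap/off [ 0.19  2.27 -5.76] F [-4.7  1.8 20.8] T [ 0.24  1.16 -0.05] ff 52.7
side carrier (array([-0.014,  0.003,  0.92 ]), np.int64(104))
  frame (array([-0.009, -0.003,  2.155]), np.int64(253))
  black x,y [-37.8  37.1] [-14.9  18.9]
top carrier (array([0.003, 0.035, 1.439]), np.int64(36))
  frame (array([1.000e-03, 0.000e+00, 2.791e+00]), np.int64(100))
  black x,y [ 7.3 37.7] [-14.6  18.9]
 t 23.35 pos [478.4 323.2 103. ] F [-9.1 -4.2 17.6] T [-0.43  1.04  0.02] w 0.127 ff 52.7
```

View pics/home.png

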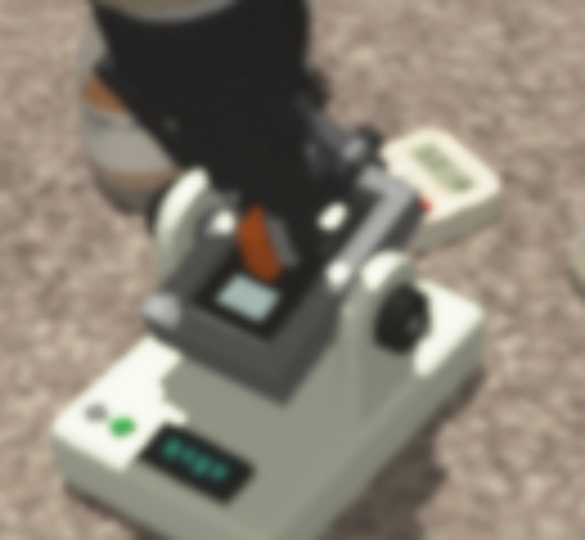

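The carrier sits inside the frame at crop (270,270). Its back is about 1.2 mm below the frame (1 mm expected when home), parallel to within 0.01 rad, and it is held with about 21 N. I hand it in.

```bash
python3 -c "
from cell import manip
print(manip.finish_job())"
```

```text
the job is handed in; nothing more can be done
None
```

I handed the job in at about 23 s, with the carrier fed out, picked up by its fin, set face down in the window's frame and still held there, the plate pressed home at about 21 N; no verdict came back.

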